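# Sort full from empty tins by weight

### The job

The three tins in the sloping rack look alike, but some are full and some are empty: lift them to feel which is which. Stand every full tin upright in the plywood box and every empty tin upright in the steel tray, so that the rack ends up empty. Set them down without dropping them, leave the box and tray about where they are, and do not disturb the other things on the bench.

Things in the scene. Friction and masses are not known exactly. Their poses are not given: they have to be found in the camera images.
- tin_1: one of three look-alike bare-metal tins with fixed lids: body 58 mm across, lid (top 26 mm) 60 mm, 90 mm tall. Origin: centre of the underside; z: along its axis to the lid. Empty 0.09 to 0.16 kg, full 0.5 to 0.72 kg, told apart by weight alone (numbers say nothing); at least one of each. Starts loose in a rack pocket, lid leaning 30 degrees from vertical to the rack's front
- tin_2: one of three look-alike bare-metal tins with fixed lids: body 58 mm across, lid (top 26 mm) 60 mm, 90 mm tall. Origin: centre of the underside; z: along its axis to the lid. Empty 0.09 to 0.16 kg, full 0.5 to 0.72 kg, told apart by weight alone (numbers say nothing); at least one of each. Starts loose in a rack pocket, lid leaning 30 degrees from vertical to the rack's front
- tin_3: one of three look-alike bare-metal tins with fixed lids: body 58 mm across, lid (top 26 mm) 60 mm, 90 mm tall. Origin: centre of the underside; z: along its axis to the lid. Empty 0.09 to 0.16 kg, full 0.5 to 0.72 kg, told apart by weight alone (numbers say nothing); at least one of each. Starts loose in a rack pocket, lid leaning 30 degrees from vertical to the rack's front
- rack: fixed grey steel rack, 282 wide (y) x 85 x 90 mm tall, three pockets in a row, 98 mm pitch. Origin: on the bench under the middle pocket; x to its rear, y along the row. Pocket floors slope down to the front: normal (-0.5, 0, 0.866). Low walls along it: 32 mm front, 40 back, 28 sides. Its front faces the robot's left. Tins lean on the front wall; draw them out along their axis
- pocket_1 (a point): point on the sloping floor of a rack pocket where the centre of a tin's underside rests, y = -98 mm in the rack's frame, 36 mm above the bench; axes as the rack's
- pocket_2 (a point): point on the sloping floor of a rack pocket where the centre of a tin's underside rests, y = 0 mm in the rack's frame, 36 mm above the bench; axes as the rack's
- pocket_3 (a point): point on the sloping floor of a rack pocket where the centre of a tin's underside rests, y = 98 mm in the rack's frame, 36 mm above the bench; axes as the rack's
- mug: white mug, 92 mm across, 95 mm tall, with a handle: bystander, to be left alone. Origin: centre of its underside
- spray_can: upright spray can, 58 mm across, 187 mm tall: bystander, to be left alone. Origin: centre of its underside
- wash_bottle: upright white wash bottle with a red cap and bent spout, 59 x 89 x 184 mm: bystander, to be left alone. Origin: centre of its underside
- carton: small brown carton, 64 x 104 x 41 mm, in a blue basket that is part of the room: bystander, to be left alone. Origin: centre of its underside
- solder_reel: reel of solder, 58 mm across, 45 mm tall: bystander, to be left alone. Origin: centre of its underside
- hex_keys: folding hex key set, 30 x 90 x 26 mm: bystander, to be left alone. Origin: centre of its underside
- plywood_box: loose open plywood box for the full tins, 140 x 180 x 50 mm (x, y, z), 0.8 kg, walls and floor 6 mm thick. Origin: centre of its underside; y: along its length. Two tins fit side by side along y. It stands left of the rack, beside the steel tray
- steel_tray: loose shallow tray of bare steel for the empty tins, 140 x 180 x 20 mm (x, y, z), 0.8 kg, walls and floor 4 mm thick. Origin: centre of its underside; y: along its length. Two tins fit side by side along y. It stands left of the rack, beside the plywood box

How it is judged:
By the outcome, as a careful person would: the job done as asked, in the order asked, and still so for the second after the job is handed in, with the robot touching nothing.
It also fails if it takes over 69 s, if anything falls off the work surface, if the arm or the gripper's body presses on something with over 40 N, if the wrist force passes 120 N, or if a joint passes its speed limit or range.

### The arm

A 6-joint arm with a two-finger parallel gripper is mounted at the origin on a cart in front of the work surface, level with it; the furniture and walls round the work are solid. World frame = base frame: x ahead of the robot, y to its left, z up, the work surface at z = 0. Lengths are in m, angles in rad, forces in N, time in s.
With the tool pointing down it reaches from about 0.225 to 0.875 m from the base axis. Payload 3.4 kg.
Tool frame: the origin (TCP) lies on the centre line of the jaws, within the pads' length; the fingertips stand 22 mm ahead of it and the grasp point (between the pads) lies 3 mm ahead of it; z points along the fingers, y is the line along which they close (so a half turn about z gives the same grasp; the last joint's range is limited). The gripper opens to 85 mm and grips with 20 to 120 N. Pads are 22 mm wide; open, the fingers measure 114 mm over their backs; the gripper's body (76 mm by 85 mm) begins 54 mm behind the grasp point. The pads swing forward as they close: fully open they stand 13 mm farther back than shut.
Start: joints at [1.188, 0.276, 1.505, -0, 1.361, -0.121], TCP at [0.149, 0.555, 0.253] pointing down, gripper open.
Joint ranges: [-2.89, 2.89], [-0.75, 2.08], [0.22, 2.7], [-1.18, 4.32], [0.11, 2.71], [-2.7, 2.7]. Speed limits (rad/s): [2.57, 2.57, 3.14, 3.14, 3.14, 3.14].

### API

Orientations are given as a unit quaternion [w, x, y, z].
In Python, from rig import manip gives the robot as it stands.
- The arm moves only by the tool jog_arm, called after ">>>" by a JSON object that holds its "name" and its "arguments", one argument or row to a line. Schema: {"type":"object","properties":{"rows":{"type":"array","items":{"type":"number"},"minItems":4,"maxItems":20},"jaw":{"type":"number"},"squeeze":{"type":"number"},"only":{"type":"string"},"quiet":{"type":"boolean"},"lines":{"type":"string"}},"required":["rows"],"additionalProperties":false}. rows is one flat list of numbers that holds 1 to 5 rows one after another, with no inner brackets; each row has 4 numbers: dx, dy, dz in mm, then a turn about the tool's z in units of 0.1 rad; each row shifts and turns the commanded pose from where the row before left it, along the tool's axes as they then stand; what a row does not reach is not made up. A row lasts 1/12 s, in which the tool goes at most 0.0417 m and 0.125 rad, less where a joint would pass 70% of its speed; a pose out of reach is approached as far as the arm can. jaw is the finger opening in m, set as the call begins (left out keeps the last). The fingers move at their own pace and stop on an object; squeeze is the grip in N (left out, the last holds). Time passes only in rows, so rows that do not move let the fingers close. The tool returns the time, the measured TCP pose, the force, the opening and the grip force at its end. only (a regular expression) keeps the lines of the reply that match it, lines (a string "A,B") keeps lines A to B, and quiet returns only ok. Input that does not fit is refused with a message, and nothing moves.
- manip.get_state(): the state, without advancing time (a new reading comes with each control period).
- manip.get_image(name): name is "side" or "top" or "wrist"; returns a dict with "img" (480x640x3 uint8, red, green, blue), "camera_matrix" (3x3 intrinsics, pixels), "T" (4x4, takes a point from camera to world coordinates); the wrist camera has in their place "hand_eye" (4x4, takes a point from camera to tool coordinates, whose origin is the TCP and whose axes are the flange's). Camera axes: x right, y down, z forward; pixel columns grow to the right and rows downward; lengths in m; the calibration is good to about 2 mm. The wrist camera is an equidistant fisheye: a pixel r from the principal point sees the ray r / f radians off the axis. A picture is of the moment at which its call begins: read the wrist's pose just before it. There is no depth.
- manip.sign_off(): hands the job in; it is judged then, once.
The state is a dict: "clock": time; "qpos": joint angles; "qd": joint speeds; "effort": joint torques, N m; "position": TCP position; "ee_rot": TCP orientation; "contact_force": force on the tool from outside, world axes, zero at the start; "moment": the same for the moment, N m; "width": finger opening in m; "gripper_force": force on a finger pad.
Only numpy, scipy, OpenCV 4.12 (cv2) and the standard library are available. Lean on these libraries where they do the work, as an engineer would, in place of code of your own. Each camera call takes 0.05 s, during which the arm holds its last target. There are 200 camera calls.

## Working session

There is one attempt and no reset: what is moved stays moved. The work goes in short steps, Python scripts to look and compute and a tool call to move; the robot and the scene stay as the last step left them, time stands still between calls to the robot, and variables do not carry over. Pictures are saved under pics/ and viewed, at most 10 in all, crops included, and the job is handed in when it is done.

```bash
ls; mkdir -p pics
```

Run:
```python
from rig import manip
import cv2,json
import numpy as np
np.set_printoptions(precision=4,suppress=True)
for n in("side","top"):
    d=manip.get_image(n); cv2.imwrite(f"pics/{n}0.png",d["img"][:,:,::-1]); print(n,d["camera_matrix"],d["T"])
    np.savez(f"{n}0.npz",**{k:d[k] for k in("img","camera_matrix","T")})
s=manip.get_state();print(s)
```

```text
pics
rig.py
side [[565.3829   0.     313.2354]
 [  0.     565.3829 243.6581]
 [  0.       0.       1.    ]] [[-0.9681  0.1788 -0.1756  0.8441]
 [ 0.2504  0.663  -0.7055  0.9147]
 [-0.0097 -0.7269 -0.6866  1.0523]
 [ 0.      0.      0.      1.    ]]
top [[500.5231   0.     316.2747]
 [  0.     500.5231 234.4151]
 [  0.       0.       1.    ]] [[ 0.0061 -0.999   0.0438  0.4962]
 [-1.     -0.0063 -0.0045 -0.1037]
 [ 0.0047 -0.0438 -0.999   1.6162]
 [ 0.      0.      0.      1.    ]]
{'clock': 0.1, 'qpos': array([ 1.188 ,  0.2765,  1.506 , -0.    ,  1.3607, -0.121 ]), 'qd': array([-0.0008, -0.0016, -0.003 , -0.0012, -0.0006, -0.0011]), 'effort': array([  0.0009, -41.7704, -24.6407,  -0.0003,   0.0058,   0.    ]), 'position': array([0.1487, 0.555 , 0.2525]), 'ee_rot': array([-0.0002,  0.1305,  0.9914, -0.0008]), 'contact_force': array([ 0.6673, -0.362 ,  0.4707]), 'moment': array([ 0.0104, -0.0199,  0.0102]), 'gripper_force': 0.0, 'width': 0.08528513604651423}
```
View pics/side0.png

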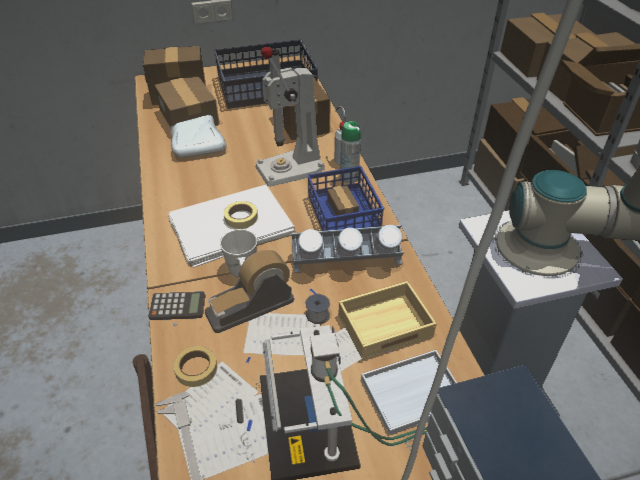

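View pics/top0.png

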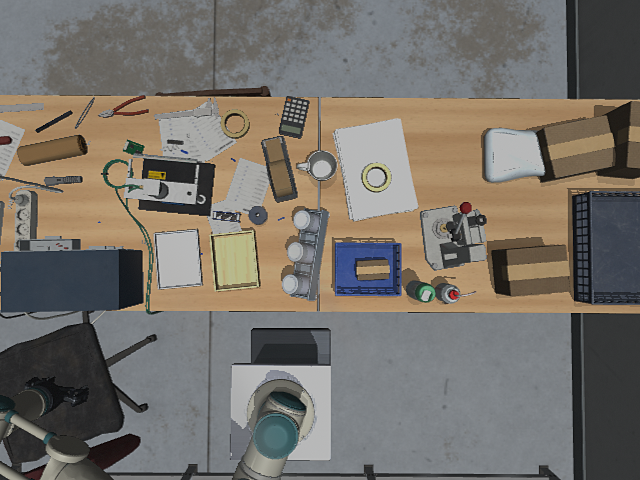

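The side view shows three bright lids at about (310,242), (349,240) and (389,237) in the rack. The box is near (387,320) and the tray near (408,390). In the top view the lids are at about (302,220), (298,250) and (292,284), the box at (235,260) and the tray at (179,260). Next I'll zoom in with masks.

Create lib.py:
```python
import numpy as np, cv2
np.set_printoptions(precision=4,suppress=True)
def ray(c,uv):
    d=np.linalg.solve(c["camera_matrix"],[uv[0],uv[1],1]); d=c["T"][:3,:3]@d
    return c["T"][:3,3],d/np.linalg.norm(d)
def plane(c,uv,z):
    o,d=ray(c,uv); return o+d*(z-o[2])/d[2]
def tri(c1,p1,c2,p2):
    o1,d1=ray(c1,p1);o2,d2=ray(c2,p2)
    A=np.stack([d1,-d2],1); t=np.linalg.lstsq(A,o2-o1,rcond=None)[0]
    a=o1+t[0]*d1;b=o2+t[1]*d2
    return (a+b)/2,np.linalg.norm(a-b)
```

Run:
```python
from lib import *
S=np.load("side0.npz");T=np.load("top0.npz")
s=S["img"][200:440,270:470];t=T["img"][195:310,145:335]
out=np.zeros((600,800,3),np.uint8)
a=cv2.resize(s,None,fx=2,fy=2,interpolation=cv2.INTER_CUBIC);out[:480,:400]=a
b=cv2.resize(t,None,fx=2.1,fy=2.1,interpolation=cv2.INTER_CUBIC);out[:b.shape[0],400:400+b.shape[1]]=b
cc=cv2.resize(T["img"][200:305,270:335],None,fx=3,fy=3,interpolation=cv2.INTER_CUBIC);out[260:260+cc.shape[0],450:450+cc.shape[1]]=cc
cv2.imwrite("pics/z.png",out[:,:,::-1])
for n,C,(x0,y0,x1,y1) in(("side",S,(290,220,410,260)),("top",T,(278,205,325,300))):
    im=C["img"][y0:y1,x0:x1].astype(int); m=((im.min(2)>195)).astype(np.uint8)
    k,l,st,ce=cv2.connectedComponentsWithStats(m)
    for i in range(1,k):
        if st[i,4]>30: print(n,st[i]+[x0,y0,0,0,0],ce[i]+[x0,y0],im[l==i].mean(0))
```

```text
side [380 225  21  21 357] [389.8515 234.9888] [215.2017 216.8235 217.2381]
side [300 229  22  22 375] [310.2827 239.7333] [220.2027 220.2373 218.3973]
side [340 228  22  22 368] [350.3207 238.25  ] [216.2418 217.9511 218.0054]
```

View pics/z.png

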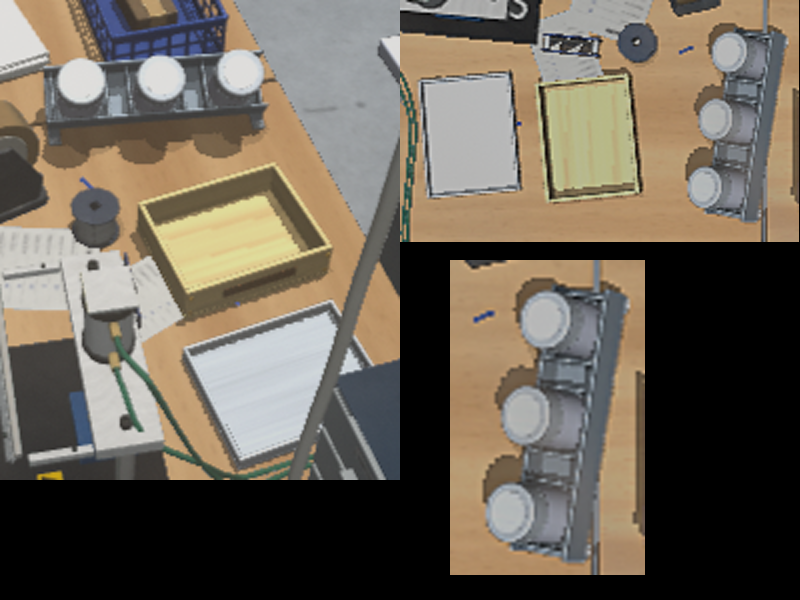

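The crops show white lids separable from the grey bodies, and the box and tray outlines are clear. I'll triangulate the lids and the rims.

Run:
```python
from lib import *
S=np.load("side0.npz");T=np.load("top0.npz")
im=T["img"][205:300,278:325].astype(int)
print(T["img"][220,296:316].min(1))
tp=None
for th in (160,172,182):
    m=(im.min(2)>th).astype(np.uint8)
    k,l,st,ce=cv2.connectedComponentsWithStats(m)
    L=[(ce[i]+[278,205],st[i]) for i in range(1,k) if st[i,4]>60]
    print(th,[(a,b[2:]) for a,b in L])
    if len(L)==3: tp=sorted([a for a,b in L],key=lambda a:a[1])
sp=[(310.3,239.7),(350.3,238.25),(389.85,235.0)]
if tp:
  P=[]
  for a,b in zip(sp,tp): p,e=tri(S,a,T,b);P.append(p);print("lid",p,e)
  d=P[0]-P[2];print("row dir",np.degrees(np.arctan2(d[1],d[0])),np.linalg.norm(d))
# box (yellow) and tray outlines
hsv=cv2.cvtColor(T["img"],cv2.COLOR_RGB2HSV)
print("hsv bench",hsv[300,240],"box",hsv[260,235],"tray",hsv[260,180], "rim",hsv[260,211:217].tolist())
def quad(C,m,x0,y0,x1,y1,n):
    mm=np.zeros(m.shape,np.uint8);mm[y0:y1,x0:x1]=m[y0:y1,x0:x1]
    mm=cv2.morphologyEx(mm,cv2.MORPH_OPEN,np.ones((3,3)))
    c=max(cv2.findContours(mm,0,1)[0],key=cv2.contourArea); h=cv2.convexHull(c)
    r=cv2.minAreaRect(h); ap=cv2.approxPolyDP(h,5,True)[:,0]
    print(n,r,ap.tolist()); return r,ap
mb=((hsv[...,0]>20)&(hsv[...,0]<32)&(hsv[...,1]>50)).astype(np.uint8)
mt=((hsv[...,1]<40)&(hsv[...,2]>150)).astype(np.uint8)
r,ap=quad(T,mb,200,222,270,300,"boxtop");print(plane(T,r[0],.05))
r,ap=quad(T,mt,150,225,208,295,"traytop");print(plane(T,r[0],.004),plane(T,r[0],.02))
hs=cv2.cvtColor(S["img"],cv2.COLOR_RGB2HSV)
mb=((hs[...,0]>20)&(hs[...,0]<32)&(hs[...,1]>50)).astype(np.uint8)
mt=((hs[...,1]<40)&(hs[...,2]>150)).astype(np.uint8)
quad(S,mb,335,280,440,360,"boxside");quad(S,mt,355,345,460,435,"trayside")
```

```text
[185 182 183 183 184 183 183 183 182 184 181 156 157 184 110 114 111 109
 114 133]
160 [(array([301.3279, 219.2678]), array([ 16,  18, 183], dtype=int32)), (array([293.8045, 250.9248]), array([ 12,  16, 133], dtype=int32)), (array([289.5253, 283.8924]), array([ 15,  18, 158], dtype=int32))]
172 [(array([300.544, 219.248]), array([ 12,  14, 125], dtype=int32)), (array([293.8407, 251.1062]), array([ 11,  13, 113], dtype=int32)), (array([288.75  , 283.5517]), array([ 11,  14, 116], dtype=int32))]
182 [(array([300.2708, 219.1354]), array([10, 13, 96], dtype=int32))]
lid [ 0.6076 -0.063   0.1156] 0.0006263756734551714
lid [ 0.5119 -0.0436  0.1146] 0.000737174079703632
lid [ 0.4149 -0.0293  0.1149] 0.0009497813392256928
row dir -9.93320629646316 0.19559124478763626
hsv bench [ 16 106 180] box [ 23  82 184] tray [ 30   1 183] rim [[21, 87, 161], [33, 68, 188], [16, 94, 65], [19, 92, 39], [29, 69, 100], [30, 68, 199]]
boxtop ((235.4180450439453, 259.5983581542969), (47.44072723388672, 40.92215347290039), 84.80557250976562) [[252, 236], [257, 281], [218, 284], [214, 240]]
[0.4845 0.1413 0.05  ]
traytop ((178.28773498535156, 258.59698486328125), (52.51223373413086, 40.829559326171875), 85.42607879638672) [[196, 231], [200, 282], [160, 286], [157, 235]]
[0.4863 0.332  0.004 ] [0.4864 0.3276 0.02  ]
boxside ((384.0000305175781, 320.5), (38.263553619384766, 68.62141418457031), 71.56504821777344) [[422, 326], [363, 346], [346, 313], [402, 298]]
trayside ((408.45001220703125, 393.3500061035156), (56.60477066040039, 73.99729919433594), 71.56504821777344) [[433, 357], [437, 367], [419, 419], [390, 428], [365, 378]]
```

Run:
```python
from lib import *
S=np.load("side0.npz");T=np.load("top0.npz")
t=lambda u,v:(145+(u-400)/2.1,195+v/2.1); s=lambda u,v:(270+u/2,200+v/2)
for n,L in dict(box=[((632,72),(138,205)),((643,192),(275,164)),((550,203),(332,245)),((539,82),(187,295))],
  tray=[((511,72),(183,350)),((522,187),(335,303)),((420,80),(237,463))]).items():
    P=[]
    for a,b in L: p,e=tri(T,t(*a),S,s(*b));P.append(p);print(n,p,e)
    P=np.array(P);print((P[0]+P[2])/2 if n=="box" else (P[1]+P[2])/2, P.mean(0), np.degrees(np.arctan2(*(P[0]-P[1])[[1,0]])))
print("floor box",np.mean([plane(T,p,.006) for p in [(252,236),(257,281),(218,284),(214,240)]],0))
print("rim tray top",np.mean([plane(T,t(*p),.02) for p in [(420,80),(511,72),(522,187),(430,197)]],0))
# tool yaw & goal
lids=np.array([[.6076,-.063,.1156],[.5119,-.0436,.1146],[.4149,-.0293,.1149]])
ang=np.radians(-9.93);ry=np.array([np.cos(ang),np.sin(ang),0]);rx=np.array([ry[1],-ry[0],0]);rx=np.cross(ry,[0,0,1.]);print("rx",rx)
a=-.5*rx+np.array([0,0,.866]);P=lids-a*.03
print("grip pts h=60",P)
from rig import manip
s=manip.get_state();from scipy.spatial.transform import Rotation as R
q=s["ee_rot"];M=R.from_quat([q[1],q[2],q[3],q[0]]).as_matrix();print(M)
```

```text
box [0.5784 0.082  0.037 ] 0.004291955421956912
box [0.3991 0.0634 0.0381] 0.0036421808430554454
box [0.3835 0.2007 0.0427] 0.0010580256745422478
box [0.563  0.221  0.0386] 0.0030770877071876557
[0.4809 0.1413 0.0398] [0.481  0.1417 0.0391] 5.926794203510129
tray [0.5805 0.2694 0.0099] 0.0004380898501684236
tray [0.4014 0.2521 0.0081] 0.009043974050162813
tray [0.5683 0.4079 0.0093] 0.0015476196350671782
[0.4848 0.33   0.0087] [0.5167 0.3098 0.0091] 5.5300980646802955
floor box [0.4823 0.1487 0.006 ]
rim tray top [0.4859 0.3263 0.02  ]
rx [-0.1724 -0.985   0.    ]
grip pts h=60 [[ 0.605  -0.0778  0.0896]
 [ 0.5093 -0.0584  0.0886]
 [ 0.4123 -0.0441  0.0889]]
[[-0.9659  0.2588 -0.0006]
 [ 0.2588  0.9659 -0.0015]
 [ 0.0002 -0.0016 -1.    ]]
```

The rows are not in the units I measure in: shifts go in mm and turns go in units of 0.1 rad. I convert before sending: -0.0108 m is -10.8, -0.039 m is -39.

>>> {"name": "jog_arm", "arguments": {
  "rows": [-10.8,-39,0,0,-10.8,-39,0,0,-10.8,-39,0,0,-10.8,-39,0,0,-10.8,-39,0,0],
  "jaw": 0.085,
  "squeeze": 40
}}

```text
clock: 0.52
position: [0.15, 0.351, 0.2526]
ee_rot: [-0.0, 0.13, 0.992, -0.001]
contact_force: [0.2, -0.8, -0.3]
width: 0.0852
gripper_force: 0.0
```

>>> {"name": "jog_arm", "arguments": {
  "rows": [-29.5,-25.5,0,0,-29.5,-25.5,0,0,-29.5,-25.5,0,0,-29.5,-25.5,0,0,-29.5,-25.5,0,0]
}}

```text
clock: 0.93
position: [0.2601, 0.1901, 0.2533]
ee_rot: [0.0, 0.13, 0.992, 0.0]
contact_force: [1.0, 0.2, 1.0]
width: 0.0852
gripper_force: 0.0
```

>>> {"name": "jog_arm", "arguments": {
  "rows": [-29.5,-25.5,0,0,-29.5,-25.5,0,0,-29.5,-25.5,0,0,-29.5,-25.5,0,0,-29.5,-25.5,0,0]
}}

```text
clock: 1.35
position: [0.3698, 0.0285, 0.2532]
ee_rot: [0.0, 0.131, 0.991, 0.0]
contact_force: [1.3, 1.3, 0.1]
width: 0.085
gripper_force: 0.0
```

>>> {"name": "jog_arm", "arguments": {
  "rows": [0,0,0,1.23,0,0,0,1.23,0,0,0,1.23,0,0,0,1.23,0,0,0,1.23]
}}

```text
clock: 1.77
position: [0.3692, 0.0302, 0.2529]
ee_rot: [-0.001, 0.428, 0.904, -0.0]
contact_force: [0.5, -0.5, -0.4]
width: 0.0849
gripper_force: 0.0
```

>>> {"name": "jog_arm", "arguments": {
  "rows": [0,0,0,1.23,0,0,0,1.23,0,0,0,1.23,0,0,0,1.23,0,0,0,1.23]
}}

```text
clock: 2.18
position: [0.3691, 0.0305, 0.253]
ee_rot: [-0.0, 0.681, 0.732, -0.0]
contact_force: [-0.4, -0.3, 0.3]
width: 0.0852
gripper_force: 0.0
```

>>> {"name": "jog_arm", "arguments": {
  "rows": [0,0,0,1.23,0,0,0,1.23,0,0,0,0]
}}

```text
clock: 2.43
position: [0.3691, 0.0305, 0.253]
ee_rot: [-0.0, 0.764, 0.645, -0.0]
contact_force: [0.1, 0.1, 0.3]
width: 0.0847
gripper_force: 0.0
```

Create st.py:
```python
import sys
from lib import *
from rig import manip
from scipy.spatial.transform import Rotation as R
s=manip.get_state();q=s["ee_rot"];M=R.from_quat([q[1],q[2],q[3],q[0]]).as_matrix()
print("t",round(s["clock"],2),"pos",s["position"],"yaw y",np.degrees(np.arctan2(M[1,1],M[0,1])).round(2),"F",s["contact_force"],"M",s["moment"],"w",round(s["width"],4),"g",s["gripper_force"],"q6",s["qpos"][5].round(2))
if len(sys.argv)>1:
    g=np.array(eval(sys.argv[1])); print("need tool-axes",M.T@(g-s["position"]))
```

```bash
python3 st.py '[.4123,-.0441,.15]'
```

```text
t 2.43 pos [0.3691 0.0305 0.253 ] yaw y -9.68 F [0.1339 0.0532 0.2565] M [0.0257 0.0172 0.0072] w 0.0847 g 0.0 q6 0.06
need tool-axes [-0.0663  0.0552  0.103 ]
```

>>> {"name": "jog_arm", "arguments": {
  "rows": [-22,18.4,0,0,-22,18.4,0,0,-22.3,18.4,0,0,0,0,35,0,0,0,35,0]
}}

```text
clock: 2.85
position: [0.4156, -0.046, 0.1839]
ee_rot: [0.003, 0.763, 0.646, 0.002]
contact_force: [-0.6, 0.0, -0.9]
width: 0.085
gripper_force: 0.0
```

>>> {"name": "jog_arm", "arguments": {
  "rows": [0,0,15,0,0,0,0,0]
}}

```text
clock: 3.02
position: [0.4098, -0.0435, 0.1648]
ee_rot: [-0.004, 0.763, 0.647, -0.002]
contact_force: [-0.3, 0.1, -0.6]
width: 0.0851
gripper_force: 0.0
```

```bash
python3 st.py '[.4123,-.0441,.087]'
```

Run:
```python
from lib import *
from rig import manip
d=manip.get_image("wrist");cv2.imwrite("pics/w1.png",d["img"][:,:,::-1]);print(d["camera_matrix"],d["hand_eye"])
```

```text
t 3.02 pos [ 0.4098 -0.0435  0.1648] yaw y -9.44 F [-0.299   0.0668 -0.604 ] M [ 0.0489 -0.0447 -0.0613] w 0.0851 g 0.0 q6 -0.11
need tool-axes [-0.0002  0.0033  0.0777]
[[371.6483   0.     325.8469]
 [  0.     371.6483 239.5073]
 [  0.       0.       1.    ]] [[ 0.001  -0.9655 -0.2603  0.0646]
 [ 1.      0.0011 -0.0006  0.0008]
 [ 0.0008 -0.2603  0.9655 -0.1213]
 [ 0.      0.      0.      1.    ]]
```

View pics/w1.png

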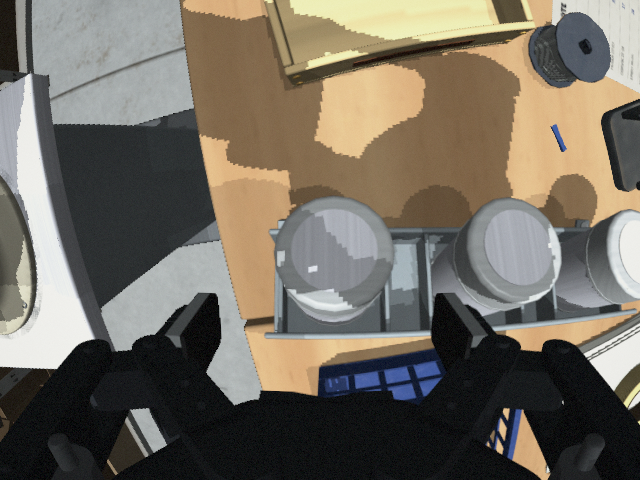

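The wrist view shows the near tin's lid at about (334,250), between the fingers (centre column about 330). The finger on the right has room beside the middle tin. Descending.

>>> {"name": "jog_arm", "arguments": {
  "rows": [0,2,25,0,0,1,25,0,0,0,20,0,0,0,7.5,0,0,0,0,0]
}}

```text
clock: 3.48
position: [0.4157, -0.0445, 0.0906]
ee_rot: [-0.001, 0.763, 0.646, -0.0]
contact_force: [-0.5, -0.4, -0.2]
width: 0.0846
gripper_force: 0.0
```

```bash
python3 st.py
```

```text
t 3.48 pos [ 0.4157 -0.0445  0.0906] yaw y -9.49 F [-0.4908 -0.3818 -0.1649] M [-0.0368  0.0047 -0.0662] w 0.0846 g 0.0 q6 -0.11
```

>>> {"name": "jog_arm", "arguments": {
  "rows": [0,0,0,0,0,0,0,0,0,0,0,0,0,0,0,0,0,0,0,0],
  "jaw": 0.05,
  "squeeze": 40
}}

```text
clock: 3.9
position: [0.4166, -0.0445, 0.0925]
ee_rot: [0.001, 0.764, 0.646, 0.001]
contact_force: [-1.7, 1.4, 4.6]
width: 0.0593
gripper_force: 41.5
```

>>> {"name": "jog_arm", "arguments": {
  "rows": [0,0,0,0,0,0,0,0,0,0,0,0]
}}

```text
clock: 4.15
position: [0.4166, -0.0446, 0.0925]
ee_rot: [0.001, 0.764, 0.646, 0.001]
contact_force: [-1.4, -0.1, 6.5]
width: 0.0591
gripper_force: 41.5
```

```bash
python3 st.py
```

```text
t 4.15 pos [ 0.4166 -0.0446  0.0925] yaw y -9.55 F [-1.3871 -0.0632  6.4763] M [0.2306 0.2508 0.0146] w 0.0591 g 41.522222072817385 q6 -0.11
```

>>> {"name": "jog_arm", "arguments": {
  "rows": [5,0,-8.7,0,10,0,-17.3,0,10,0,-17.3,0,5,0,-8.7,0,0,0,0,0]
}}

```text
clock: 4.57
position: [0.4223, -0.0145, 0.1447]
ee_rot: [0.002, 0.763, 0.646, 0.002]
contact_force: [1.3, -1.3, -6.4]
width: 0.0588
gripper_force: 45.7
```

>>> {"name": "jog_arm", "arguments": {
  "rows": [0,0,0,0,0,0,0,0,0,0,0,0]
}}

```text
clock: 4.82
position: [0.4198, -0.0152, 0.1418]
ee_rot: [-0.001, 0.764, 0.646, -0.001]
contact_force: [-0.2, 0.8, -7.1]
width: 0.0588
gripper_force: 45.8
```

```bash
python3 st.py;python3 st.py
```

```text
t 4.82 pos [ 0.4198 -0.0152  0.1418] yaw y -9.58 F [-0.1919  0.7705 -7.1019] M [0.0728 0.0044 0.015 ] w 0.0588 g 45.75351854553446 q6 -0.03
t 4.82 pos [ 0.4198 -0.0152  0.1418] yaw y -9.58 F [-0.1919  0.7705 -7.1019] M [0.0728 0.0044 0.015 ] w 0.0588 g 45.75351854553446 q6 -0.03
```

Lifted force is 7.1 N, so the near tin (pocket at low x) is full. I'll pivot it upright in the pads by nudging its heel against the rack's fixed rear wall.

To row units: 0.0105 m is 10.5, -0.008 m is -8.

>>> {"name": "jog_arm", "arguments": {
  "rows": [-6,0,10.5,0,-6,0,10.5,0,0,0,0,0,-8,0,0,0,-8,0,-1,0]
}}

```text
clock: 5.23
position: [0.4157, -0.0422, 0.1225]
ee_rot: [-0.001, 0.764, 0.645, 0.0]
contact_force: [0.5, 5.0, -6.4]
width: 0.0588
gripper_force: 44.4
```

```bash
python3 st.py
```

```text
t 5.23 pos [ 0.4157 -0.0422  0.1225] yaw y -9.6 F [ 0.5416  5.0055 -6.3667] M [ 1.0438 -0.0689 -0.065 ] w 0.0588 g 44.3694530474022 q6 -0.1
```

>>> {"name": "jog_arm", "arguments": {
  "rows": [-8,0,-1,0,-8,0,-1,0,-5,0,-1,0,0,0,0,0]
}}

```text
clock: 5.57
position: [0.4125, -0.0629, 0.1263]
ee_rot: [-0.001, 0.764, 0.645, 0.001]
contact_force: [1.5, 5.9, -7.7]
width: 0.0587
gripper_force: 44.4
```

```bash
python3 st.py
```

Run:
```python
from lib import *
from rig import manip
d=manip.get_image("side");im=d["img"][120:320,260:460];cv2.imwrite("pics/s1.png",cv2.resize(im,None,fx=3,fy=3)[:,:,::-1])
```

```text
t 5.57 pos [ 0.4125 -0.0629  0.1263] yaw y -9.72 F [ 1.527   5.891  -7.7014] M [ 1.0755 -0.2184  0.0397] w 0.0587 g 44.38593739165299 q6 -0.15
```

View pics/s1.png

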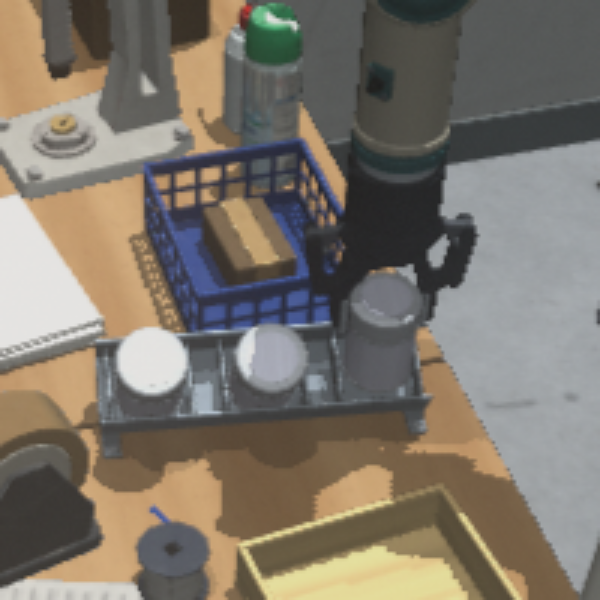

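The tin is now nearly upright; its lid ellipse at (388,297) in the crop sits above its body. A little more push, then I'll lift and turn.

To row units: -0.04 m is -40, -0.03 m is -30, 0.12 rad is 1.2.

>>> {"name": "jog_arm", "arguments": {
  "rows": [-5,0,0,0,0,0,-30,0,0,0,-40,0,0,0,-20,1,0,0,0,1.2]
}}

```text
clock: 6.03
position: [0.4154, -0.0705, 0.2214]
ee_rot: [0.005, 0.831, 0.556, 0.004]
contact_force: [0.8, -0.0, -7.0]
width: 0.0585
gripper_force: 47.3
```

>>> {"name": "jog_arm", "arguments": {
  "rows": [0,0,0,1.23,0,0,0,1.23,0,0,0,1.23,0,0,0,1.23,0,0,0,1.23]
}}

```text
clock: 6.45
position: [0.4117, -0.0692, 0.2164]
ee_rot: [0.001, 0.961, 0.278, 0.0]
contact_force: [-0.2, -0.2, -6.4]
width: 0.0581
gripper_force: 47.3
```

>>> {"name": "jog_arm", "arguments": {
  "rows": [0,0,0,1.23,0,0,0,1.23,0,0,0,1.23,0,0,0,0.9,0,0,0,0]
}}

```text
clock: 6.87
position: [0.4117, -0.0692, 0.2163]
ee_rot: [0.001, 0.999, 0.054, 0.0]
contact_force: [0.1, 0.2, -7.2]
width: 0.0582
gripper_force: 47.3
```

```bash
python3 st.py '[.440,.138,.085]'
```

```text
t 6.87 pos [ 0.4117 -0.0692  0.2163] yaw y -83.8 F [ 0.1059  0.1877 -7.1605] M [-0.038   0.1052 -0.0039] w 0.0582 g 47.28485700208694 q6 1.13
need tool-axes [ 0.0505 -0.203   0.131 ]
```

>>> {"name": "jog_arm", "arguments": {
  "rows": [8.4,-33.8,0,0,8.4,-33.8,0,0,8.4,-33.8,0,0,8.4,-33.8,0,0,8.4,-33.8,0,0]
}}

```text
clock: 7.28
position: [0.4352, 0.1052, 0.2163]
ee_rot: [0.0, 0.998, 0.056, 0.001]
contact_force: [0.7, -0.3, -7.0]
width: 0.0586
gripper_force: 47.6
```

>>> {"name": "jog_arm", "arguments": {
  "rows": [8.5,-34,10,0,0,0,35,0,0,0,30,0,0,0,20,0,0,0,0,0]
}}

```text
clock: 7.7
position: [0.4363, 0.1383, 0.1172]
ee_rot: [0.001, 0.998, 0.056, -0.005]
contact_force: [-1.3, -1.3, -7.0]
width: 0.0585
gripper_force: 47.9
```

```bash
python3 st.py '[.440,.138,.085]'
```

Run:
```python
from lib import *
from rig import manip
d=manip.get_image("side");im=d["img"][190:390,290:490];cv2.imwrite("pics/s2.png",cv2.resize(im,None,fx=3,fy=3)[:,:,::-1])
```

```text
t 7.7 pos [0.4363 0.1383 0.1172] yaw y -83.52 F [-1.3468 -1.3448 -6.9819] M [-0.017   0.244   0.0404] w 0.0585 g 47.890247933380586 q6 1.61
need tool-axes [0.0039 0.0007 0.0321]
```

View pics/s2.png

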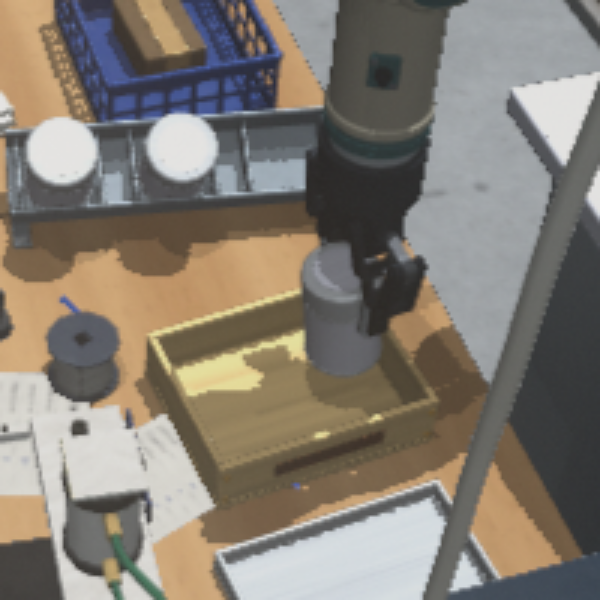

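The tin hangs over the box, lid about 8° toward +x, clear of the walls. I'll lower it and press lightly to seat it flat.

>>> {"name": "jog_arm", "arguments": {
  "rows": [4,0,15,0,0,0,12,0,0,0,8,0,0,0,4,0,0,0,0,0]
}}

```text
clock: 8.17
position: [0.4441, 0.1392, 0.0821]
ee_rot: [-0.0, 0.998, 0.055, 0.0]
contact_force: [-0.8, -0.9, -6.6]
width: 0.0588
gripper_force: 47.8
```

>>> {"name": "jog_arm", "arguments": {
  "rows": [0,0,3,0,0,0,2,0,0,0,0,0]
}}

```text
clock: 8.42
position: [0.444, 0.1395, 0.0771]
ee_rot: [-0.0, 0.998, 0.055, 0.0]
contact_force: [0.2, 0.4, -6.3]
width: 0.0587
gripper_force: 47.8
```

To row units: 0.003 m is 3.

>>> {"name": "jog_arm", "arguments": {
  "rows": [0,0,3,0,0,0,0,0]
}}

```text
clock: 8.58
position: [0.4442, 0.1396, 0.0754]
ee_rot: [-0.0, 0.998, 0.055, 0.001]
contact_force: [-3.0, -0.3, 6.7]
width: 0.0585
gripper_force: 48.6
```

>>> {"name": "jog_arm", "arguments": {
  "rows": [0,0,3,0,0,0,0,0]
}}

```text
clock: 8.75
position: [0.4444, 0.1396, 0.0751]
ee_rot: [-0.0, 0.998, 0.055, 0.001]
contact_force: [-9.8, -1.3, 30.7]
width: 0.0585
gripper_force: 50.2
```

>>> {"name": "jog_arm", "arguments": {
  "rows": [0,0,2,0,0,0,0,0]
}}

```text
clock: 8.92
position: [0.4446, 0.1397, 0.0749]
ee_rot: [-0.0, 0.998, 0.055, 0.002]
contact_force: [-14.0, -2.2, 46.2]
width: 0.0584
gripper_force: 51.3
```

To row units: -0.004 m is -4.

>>> {"name": "jog_arm", "arguments": {
  "rows": [0,0,-4,0,0,0,0,0],
  "squeeze": 20
}}

```text
clock: 9.08
position: [0.4449, 0.1398, 0.0751]
ee_rot: [-0.0, 0.998, 0.055, 0.002]
contact_force: [-5.3, 0.1, 18.3]
width: 0.0586
gripper_force: 49.5
```

```bash
python3 st.py
```

```text
t 9.08 pos [0.4449 0.1398 0.0751] yaw y -83.7 F [-5.2723  0.1319 18.2678] M [-0.0968  0.6539  0.0255] w 0.0586 g 49.53560707275756 q6 1.62
```

>>> {"name": "jog_arm", "arguments": {
  "rows": [-2,0,0,0,-2,0,0,0,0,0,0,0]
}}

```text
clock: 9.33
position: [0.4426, 0.1395, 0.0745]
ee_rot: [-0.0, 0.998, 0.055, 0.003]
contact_force: [-0.3, 0.1, 9.7]
width: 0.0585
gripper_force: 48.7
```

```bash
python3 st.py
```

Run:
```python
from lib import *
from rig import manip
d=manip.get_image("side");im=d["img"][190:390,290:490];cv2.imwrite("pics/s3.png",cv2.resize(im,None,fx=3,fy=3)[:,:,::-1])
```

```text
t 9.33 pos [0.4426 0.1395 0.0745] yaw y -83.7 F [-0.2719  0.0661  9.716 ] M [-0.0314 -0.3023  0.0716] w 0.0585 g 48.72533589293482 q6 1.62
```

View pics/s3.png

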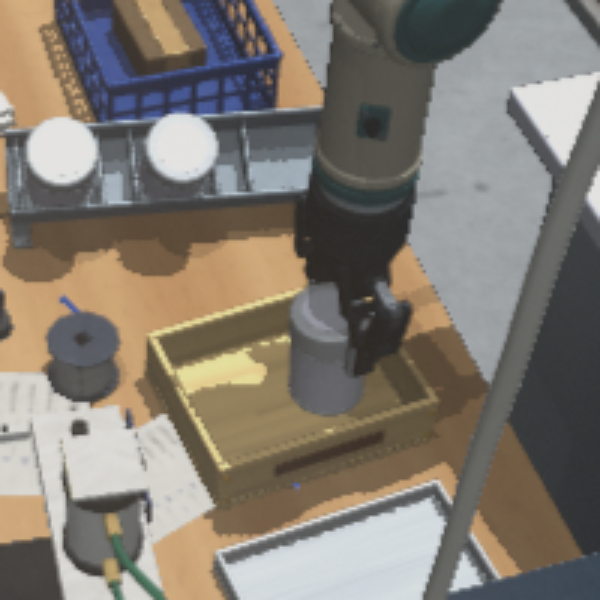

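Run:
```python
from lib import *
S=np.load("side0.npz");Ti=np.linalg.inv(S["T"])
def pr(p): c=Ti[:3,:3]@np.array(p)+Ti[:3,3]; u=S["camera_matrix"]@c; return (u[:2]/u[2]-[290,190])*3
for tilt in (0,5,10):
  b=np.array([.4426,.1395,.072]);a=np.array([np.sin(np.radians(tilt)),0,np.cos(np.radians(tilt))])
  s=np.array([a[2],0,-a[0]])
  bt=b-a*.066
  tr=lambda c,r:[pr(c+r*(np.cos(t)*s+np.sin(t)*np.array([0,1,0]))) for t in np.linspace(0,6.28,200)]
  B=np.array(tr(bt,.029));L=np.array(tr(bt+a*.09,.03));
  print(tilt,"bottom left/right/low",B[B[:,0].argmin()],B[B[:,0].argmax()],B[:,1].max(),"lid left",L[L[:,0].argmin()],"lid right",L[L[:,0].argmax()],L[:,1].min())
```

```text
0 bottom left/right/low [292.6037 380.403 ] [366.7843 385.9444] 412.21431839814323 lid left [300.898  303.9879] lid right [381.4111 310.6443] 277.210392880765
5 bottom left/right/low [299.3897 380.6238] [373.8926 383.3045] 411.0735069068219 lid left [298.127  306.7603] lid right [379.0237 309.1474] 277.137132030886
10 bottom left/right/low [306.4008 380.3845] [380.7873 379.4253] 409.63637722309295 lid left [295.632  309.6118] lid right [376.355  307.8752] 277.09175943696727
```

>>> {"name": "jog_arm", "arguments": {
  "rows": [-2,0,1,0,-2,0,0,0,0,0,0,0],
  "jaw": 0.05,
  "squeeze": 20
}}

```text
clock: 9.63
position: [0.4393, 0.1393, 0.0734]
ee_rot: [-0.001, 0.998, 0.055, 0.004]
contact_force: [1.3, 1.2, 8.5]
width: 0.0584
gripper_force: 47.8
```

```bash
python3 st.py
```

```text
t 9.63 pos [0.4393 0.1393 0.0734] yaw y -83.71 F [1.3251 1.2122 8.5136] M [ 0.051  -0.6716 -0.0361] w 0.0584 g 47.794443044112995 q6 1.62
```

>>> {"name": "jog_arm", "arguments": {
  "rows": [0,0,0,0,0,0,0,0,0,0,0,0],
  "jaw": 0.068
}}

```text
clock: 9.88
position: [0.4354, 0.1385, 0.0714]
ee_rot: [0.0, 0.998, 0.055, -0.001]
contact_force: [-0.7, -0.7, -0.0]
width: 0.068
gripper_force: 0.0
```

```bash
python3 st.py
```

```text
t 9.88 pos [0.4354 0.1385 0.0714] yaw y -83.71 F [-0.7387 -0.7407 -0.0193] M [-0.0268 -0.0234  0.0215] w 0.068 g 0.0 q6 1.62
```

>>> {"name": "jog_arm", "arguments": {
  "rows": [0,0,-10,0,0,0,-30,0,0,0,-40,0,0,0,-40,0,0,0,0,0],
  "jaw": 0.08
}}

```text
clock: 10.3
position: [0.4402, 0.1393, 0.1984]
ee_rot: [-0.001, 0.998, 0.055, 0.007]
contact_force: [0.9, -0.0, 0.2]
width: 0.08
gripper_force: 0.0
```

```bash
python3 st.py '[.5115,-.0575,.19]'
```

Run:
```python
from lib import *
from rig import manip
d=manip.get_image("wrist");cv2.imwrite("pics/w2.png",d["img"][:,:,::-1])
d=manip.get_image("top");T=np.load("top0.npz")
a=np.abs(d["img"].astype(int)-T["img"]).max(2)[225:300,150:275]
hsv=cv2.cvtColor(d["img"],cv2.COLOR_RGB2HSV);np.savez("top1.npz",**{k:d[k] for k in("img","camera_matrix","T")})
```

```text
t 10.3 pos [0.4402 0.1393 0.1984] yaw y -83.7 F [ 0.9258 -0.0069  0.2448] M [ 0.0194 -0.0281  0.0003] w 0.08 g 0.0 q6 1.62
need tool-axes [0.0492 0.2035 0.0089]
```

>>> {"name": "jog_arm", "arguments": {
  "rows": [0,0,0,-1.23,0,0,0,-1.23,0,0,0,-1.23,0,0,0,-1.23,0,0,0,-1.23]
}}

```text
clock: 10.82
position: [0.4343, 0.1383, 0.1896]
ee_rot: [-0.001, 0.934, 0.357, -0.002]
contact_force: [-0.0, 0.8, -0.4]
width: 0.0803
gripper_force: 0.0
```

>>> {"name": "jog_arm", "arguments": {
  "rows": [0,0,0,-1.23,0,0,0,-1.23,0,0,0,-1.23,0,0,0,-1.23,0,0,0,-1.23]
}}

```text
clock: 11.23
position: [0.4343, 0.1383, 0.1896]
ee_rot: [-0.001, 0.782, 0.623, -0.002]
contact_force: [0.0, 1.1, -0.4]
width: 0.0796
gripper_force: 0.0
```

>>> {"name": "jog_arm", "arguments": {
  "rows": [0,0,0,-0.6,0,0,0,0],
  "jaw": 0.085
}}

```text
clock: 11.4
position: [0.4344, 0.1383, 0.1897]
ee_rot: [-0.001, 0.765, 0.644, -0.002]
contact_force: [-0.4, -0.2, -0.3]
width: 0.0851
gripper_force: 0.0
```

```bash
python3 st.py '[.5115,-.0575,.16]'
```

```text
t 11.4 pos [0.4344 0.1383 0.1897] yaw y -9.75 F [-0.3984 -0.1596 -0.2722] M [0.0013 0.003  0.0172] w 0.0851 g 0.0 q6 0.33
need tool-axes [-0.1799  0.1093  0.0295]
```

View pics/w2.png

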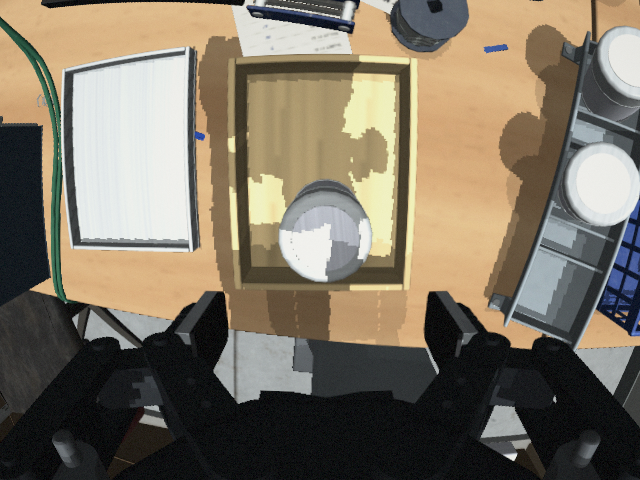

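The first tin stands upright in the box near its low-x end, at about (325,240), and the rack, tray and reel are undisturbed. On to the middle tin.

The rows are not in the units I measure in: shifts go in mm and turns go in units of 0.1 rad. I convert before sending: -0.03 m is -30, 0.0182 m is 18.2.

>>> {"name": "jog_arm", "arguments": {
  "rows": [-30,18.2,0,0,-30,18.2,0,0,-30,18.2,0,0,-30,18.2,0,0,-30,18.2,0,0]
}}

```text
clock: 11.82
position: [0.4993, -0.026, 0.1903]
ee_rot: [-0.001, 0.765, 0.643, -0.001]
contact_force: [0.8, -0.0, 0.4]
width: 0.0849
gripper_force: 0.0
```

>>> {"name": "jog_arm", "arguments": {
  "rows": [-30,18.2,10,0,0,0,20,0,0,0,0,0,0,0,0,0]
}}

```text
clock: 12.15
position: [0.5108, -0.057, 0.1597]
ee_rot: [-0.003, 0.766, 0.643, -0.002]
contact_force: [0.8, 0.0, 0.7]
width: 0.0846
gripper_force: 0.0
```

```bash
python3 st.py '[.5115,-.0575,.087]'
```

```text
t 12.15 pos [ 0.5108 -0.057   0.1597] yaw y -9.92 F [0.7628 0.0475 0.6909] M [ 0.0528 -0.0165  0.079 ] w 0.0846 g 0.0 q6 -0.07
need tool-axes [-0.0004  0.0012  0.0727]
```

>>> {"name": "jog_arm", "arguments": {
  "rows": [0,0.5,25,0,0,0,25,0,0,0,18,0,0,0,5,0,0,0,0,0]
}}

```text
clock: 12.57
position: [0.5121, -0.0561, 0.088]
ee_rot: [-0.001, 0.765, 0.645, -0.001]
contact_force: [0.1, 0.3, 0.3]
width: 0.085
gripper_force: 0.0
```

>>> {"name": "jog_arm", "arguments": {
  "rows": [0,0,0,0,0,0,0,0,0,0,0,0,0,0,0,0,0,0,0,0],
  "jaw": 0.05,
  "squeeze": 30
}}

```text
clock: 12.98
position: [0.5139, -0.0571, 0.0904]
ee_rot: [0.001, 0.765, 0.644, 0.001]
contact_force: [-2.1, 1.4, 6.5]
width: 0.0598
gripper_force: 31.5
```

>>> {"name": "jog_arm", "arguments": {
  "rows": [0,0,0,0,0,0,0,0,0,0,0,0]
}}

```text
clock: 13.23
position: [0.5138, -0.0571, 0.0904]
ee_rot: [0.001, 0.765, 0.644, 0.001]
contact_force: [-1.8, 2.9, 7.0]
width: 0.0594
gripper_force: 31.5
```

```bash
python3 st.py
```

```text
t 13.23 pos [ 0.5138 -0.0571  0.0904] yaw y -9.82 F [-1.8353  2.8687  7.0259] M [0.3204 0.2369 0.0814] w 0.0594 g 31.460910011082888 q6 -0.08
```

>>> {"name": "jog_arm", "arguments": {
  "rows": [5,0,-8.7,0,10,0,-17.3,0,10,0,-17.3,0,5,0,-8.7,0,0,0,0,0]
}}

```text
clock: 13.65
position: [0.5199, -0.0271, 0.1429]
ee_rot: [0.002, 0.765, 0.645, 0.002]
contact_force: [1.1, -0.0, -5.0]
width: 0.0596
gripper_force: 34.4
```

>>> {"name": "jog_arm", "arguments": {
  "rows": [0,0,0,0,0,0,0,0,0,0,0,0]
}}

```text
clock: 13.9
position: [0.5174, -0.0281, 0.1396]
ee_rot: [-0.001, 0.765, 0.644, -0.001]
contact_force: [-0.6, -0.3, -5.4]
width: 0.0594
gripper_force: 34.4
```

```bash
python3 st.py
```

```text
t 13.9 pos [ 0.5174 -0.0281  0.1396] yaw y -9.81 F [-0.5517 -0.3221 -5.4134] M [ 0.0484 -0.015   0.0424] w 0.0594 g 34.40227270592004 q6 -0.02
```

5.4 N: this one is full too. Same uprighting, pushed about 10 mm further.

To row units: -0.006 m is -6, 0.0105 m is 10.5.

>>> {"name": "jog_arm", "arguments": {
  "rows": [-6,0,10.5,0,-6,0,10.5,0,0,0,0,0,-9,0,0,0,-9,0,-1,0]
}}

```text
clock: 14.32
position: [0.5129, -0.0571, 0.1205]
ee_rot: [-0.001, 0.765, 0.644, 0.0]
contact_force: [0.7, 3.9, -5.3]
width: 0.0595
gripper_force: 33.3
```

>>> {"name": "jog_arm", "arguments": {
  "rows": [-9,0,-1,0,-9,0,-1,0,-9,0,-1,0,-6,0,-1,0,0,0,0,0]
}}

```text
clock: 14.73
position: [0.5077, -0.0902, 0.1259]
ee_rot: [-0.0, 0.766, 0.643, 0.001]
contact_force: [0.7, 4.7, -3.6]
width: 0.0591
gripper_force: 33.1
```

```bash
python3 st.py
```

```text
t 14.73 pos [ 0.5077 -0.0902  0.1259] yaw y -9.92 F [ 0.6802  4.7055 -3.5766] M [ 0.8474 -0.026  -0.0126] w 0.0591 g 33.09526763332542 q6 -0.14
```

>>> {"name": "jog_arm", "arguments": {
  "rows": [0,0,-20,0,0,0,-30,0,0,0,-30,0,0,0,-10,0,0,0,0,1.2]
}}

```text
clock: 15.15
position: [0.5098, -0.0917, 0.2186]
ee_rot: [0.004, 0.803, 0.596, 0.002]
contact_force: [-0.5, -0.5, -6.4]
width: 0.0587
gripper_force: 35.9
```

>>> {"name": "jog_arm", "arguments": {
  "rows": [0,0,0,1.23,0,0,0,1.23,0,0,0,1.23,0,0,0,1.23,0,0,0,1.23]
}}

```text
clock: 15.57
position: [0.5072, -0.0908, 0.2143]
ee_rot: [0.0, 0.946, 0.323, -0.0]
contact_force: [-0.2, -1.1, -4.5]
width: 0.0588
gripper_force: 35.9
```

>>> {"name": "jog_arm", "arguments": {
  "rows": [0,0,0,1.23,0,0,0,1.23,0,0,0,1.23,0,0,0,1.23,0,0,0,0.6]
}}

```text
clock: 15.98
position: [0.5072, -0.0908, 0.2143]
ee_rot: [0.0, 0.999, 0.054, -0.0]
contact_force: [0.2, -0.6, -5.6]
width: 0.0589
gripper_force: 35.9
```

```bash
python3 st.py '[.524,.146,.15]'
```

```text
t 15.98 pos [ 0.5072 -0.0908  0.2143] yaw y -83.84 F [ 0.1889 -0.624  -5.569 ] M [0.05   0.0462 0.0455] w 0.0589 g 35.9145880874712 q6 1.15
need tool-axes [ 0.0422 -0.2337  0.0641]
```

>>> {"name": "jog_arm", "arguments": {
  "rows": [7,-39,0,0,7,-39,0,0,7,-39,0,0,7,-39,0,0,7,-39,0,0]
}}

```text
clock: 16.4
position: [0.5202, 0.1084, 0.2144]
ee_rot: [0.0, 0.998, 0.056, -0.0]
contact_force: [2.5, 0.3, -5.1]
width: 0.059
gripper_force: 36.2
```

>>> {"name": "jog_arm", "arguments": {
  "rows": [7,-38.7,10,0,0,0,35,0,0,0,35,0,0,0,20,0,0,0,0,0]
}}

```text
clock: 16.82
position: [0.5189, 0.146, 0.1097]
ee_rot: [0.001, 0.998, 0.057, -0.006]
contact_force: [-1.4, -0.1, -4.8]
width: 0.0587
gripper_force: 36.5
```

```bash
python3 st.py '[.524,.146,.08]'
```

Run:
```python
from lib import *
from rig import manip
d=manip.get_image("side");im=d["img"][190:390,290:490];cv2.imwrite("pics/s4.png",cv2.resize(im,None,fx=3,fy=3)[:,:,::-1])
```

```text
t 16.82 pos [0.5189 0.146  0.1097] yaw y -83.48 F [-1.3632 -0.0739 -4.7638] M [ 0.0073  0.125  -0.0344] w 0.0587 g 36.50639810424764 q6 1.6
need tool-axes [0.0054 0.0006 0.0296]
```

View pics/s4.png

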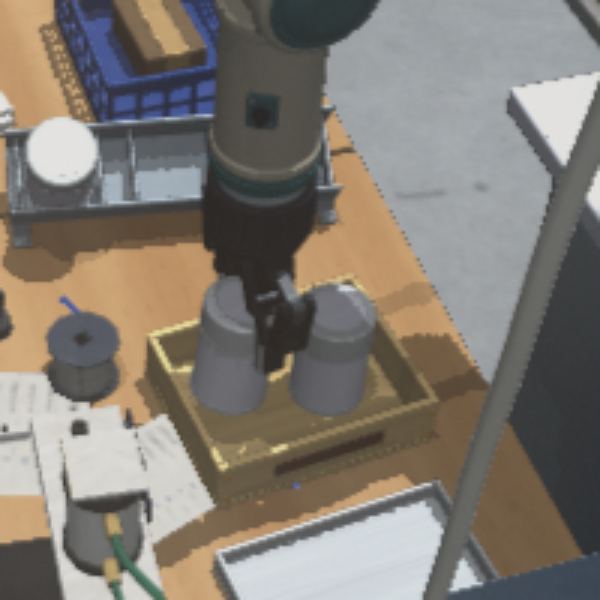

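The second tin hangs at (230,345), parallel to the first tin standing at (333,350), so it is practically upright. Lowering.

To row units: 0.015 m is 15, 0.012 m is 12.

>>> {"name": "jog_arm", "arguments": {
  "rows": [1,0,15,0,0,0,12,0,0,0,7,0,0,0,3,0,0,0,0,0]
}}

```text
clock: 17.28
position: [0.5245, 0.1467, 0.0782]
ee_rot: [0.0, 0.998, 0.056, 0.0]
contact_force: [-1.3, 0.1, -6.1]
width: 0.0589
gripper_force: 36.6
```

>>> {"name": "jog_arm", "arguments": {
  "rows": [0,0,2,0,0,0,0,0]
}}

```text
clock: 17.45
position: [0.5244, 0.1469, 0.0764]
ee_rot: [0.0, 0.998, 0.056, 0.0]
contact_force: [-0.5, -0.7, -3.7]
width: 0.0585
gripper_force: 36.6
```

>>> {"name": "jog_arm", "arguments": {
  "rows": [0,0,2,0,0,0,0,0]
}}

```text
clock: 17.62
position: [0.5242, 0.1471, 0.074]
ee_rot: [-0.0, 0.998, 0.056, 0.0]
contact_force: [-2.5, -0.6, -4.9]
width: 0.0589
gripper_force: 36.6
```

To row units: 0.002 m is 2.

>>> {"name": "jog_arm", "arguments": {
  "rows": [0,0,2,0,0,0,0,0]
}}

```text
clock: 17.78
position: [0.526, 0.1475, 0.0731]
ee_rot: [-0.0, 0.998, 0.056, 0.002]
contact_force: [-0.5, -0.2, 2.1]
width: 0.0588
gripper_force: 36.7
```

>>> {"name": "jog_arm", "arguments": {
  "rows": [0,0,1.5,0,0,0,0,0]
}}

```text
clock: 17.95
position: [0.5271, 0.1477, 0.0727]
ee_rot: [-0.001, 0.998, 0.056, 0.004]
contact_force: [-0.5, 0.9, 8.1]
width: 0.0589
gripper_force: 36.8
```

```bash
python3 st.py
```

```text
t 17.95 pos [0.5271 0.1477 0.0727] yaw y -83.54 F [-0.49    0.925   8.0515] M [0.0143 0.3462 0.0208] w 0.0589 g 36.783714426273946 q6 1.6
```

To row units: -0.002 m is -2, 0.001 m is 1.

>>> {"name": "jog_arm", "arguments": {
  "rows": [-2,0,1,0,0,0,0,0]
}}

```text
clock: 18.12
position: [0.527, 0.1478, 0.0726]
ee_rot: [-0.001, 0.998, 0.056, 0.006]
contact_force: [1.4, 0.8, 10.3]
width: 0.0588
gripper_force: 36.6
```

```bash
python3 st.py
```

```text
t 18.12 pos [0.527  0.1478 0.0726] yaw y -83.55 F [ 1.4006  0.7818 10.2931] M [ 0.1041  0.0681 -0.0337] w 0.0588 g 36.58127322050859 q6 1.6
```

>>> {"name": "jog_arm", "arguments": {
  "rows": [0,0,0,0,0,0,0,0,0,0,0,0],
  "jaw": 0.068
}}

```text
clock: 18.37
position: [0.5228, 0.147, 0.0696]
ee_rot: [-0.0, 0.998, 0.056, 0.001]
contact_force: [0.4, -0.5, -0.7]
width: 0.0677
gripper_force: 0.0
```

```bash
python3 st.py
```

```text
t 18.37 pos [0.5228 0.147  0.0696] yaw y -83.54 F [ 0.3773 -0.4678 -0.6915] M [0.0231 0.0127 0.0259] w 0.0677 g 0.0 q6 1.6
```

>>> {"name": "jog_arm", "arguments": {
  "rows": [0,0,-10,0,0,0,-30,0,0,0,-40,0,0,0,-40,0,0,0,0,-1.23],
  "jaw": 0.08
}}

```text
clock: 18.78
position: [0.5269, 0.1477, 0.1978]
ee_rot: [-0.0, 0.993, 0.119, 0.008]
contact_force: [1.7, 0.6, 1.4]
width: 0.08
gripper_force: 0.0
```

>>> {"name": "jog_arm", "arguments": {
  "rows": [0,0,0,-1.23,0,0,0,-1.23,0,0,0,-1.23,0,0,0,-1.23,0,0,0,-1.23],
  "jaw": 0.085
}}

```text
clock: 19.2
position: [0.5221, 0.1469, 0.1898]
ee_rot: [0.0, 0.91, 0.415, 0.0]
contact_force: [-0.5, -1.1, -0.3]
width: 0.0846
gripper_force: 0.0
```

>>> {"name": "jog_arm", "arguments": {
  "rows": [0,0,0,-1.23,0,0,0,-1.23,0,0,0,-1.23,0,0,0,-1.23,0,0,0,-0.6]
}}

```text
clock: 19.62
position: [0.5221, 0.1468, 0.1897]
ee_rot: [0.0, 0.762, 0.647, 0.0]
contact_force: [-0.0, -1.0, -0.5]
width: 0.0849
gripper_force: 0.0
```

>>> {"name": "jog_arm", "arguments": {
  "rows": [0,0,0,0]
}}

```text
clock: 19.7
position: [0.5221, 0.1469, 0.1897]
ee_rot: [0.0, 0.764, 0.646, 0.0]
contact_force: [-0.4, -0.5, 0.9]
width: 0.0847
gripper_force: 0.0
```

```bash
python3 st.py '[.607,-.077,.16]'
```

```text
t 19.7 pos [0.5221 0.1469 0.1897] yaw y -9.58 F [-0.3852 -0.48    0.8728] M [ 0.0033  0.0642 -0.0525] w 0.0847 g 0.0 q6 0.31
need tool-axes [-0.2066  0.1209  0.0297]
```

Run:
```python
from lib import *
from rig import manip
T=np.load("top0.npz")
im=T["img"][140:195,295:350].astype(int)
m=((im.min(2)>140)&(im.max(2)-im.min(2)<30)).astype(np.uint8)
k,l,st,ce=cv2.connectedComponentsWithStats(m)
for i in range(1,k):
    if st[i,4]>40:
        x,y,w,h,a=st[i]; print(st[i]+[295,140,0,0,0]); 
print(plane(T,(321,181),.095),plane(T,(321,150),.095),plane(T,(306,165),.095),plane(T,(336,165),.095))
```

```text
[334 140  16  55 470]
[298 160  12  11  59]
[313 160  18  17 243]
[ 0.7264 -0.124   0.095 ] [ 0.822  -0.1234  0.095 ] [ 0.7753 -0.0778  0.095 ] [ 0.776  -0.1696  0.095 ]
```

To row units: -0.0345 m is -34.5, 0.0203 m is 20.3.

>>> {"name": "jog_arm", "arguments": {
  "rows": [-34.5,20.3,0,0,-34.5,20.3,0,0,-34.5,20.3,0,0,-34.5,20.3,0,0,-34.5,20.3,0,0]
}}

```text
clock: 20.12
position: [0.5938, -0.0418, 0.1897]
ee_rot: [0.0, 0.764, 0.645, 0.0]
contact_force: [1.2, -0.2, -0.4]
width: 0.0848
gripper_force: 0.0
```

>>> {"name": "jog_arm", "arguments": {
  "rows": [-34.3,20.8,10,0,0,0,20,0,0,0,0,0,0,0,0,0]
}}

```text
clock: 20.45
position: [0.607, -0.0775, 0.1583]
ee_rot: [-0.002, 0.765, 0.644, -0.001]
contact_force: [0.2, 0.4, 0.4]
width: 0.085
gripper_force: 0.0
```

```bash
python3 st.py '[.6085,-.0772,.087]'
```

```text
t 20.45 pos [ 0.607  -0.0775  0.1583] yaw y -9.76 F [0.1523 0.3968 0.3966] M [0.0402 0.0516 0.0087] w 0.085 g 0.0 q6 -0.07
need tool-axes [0.0005 0.0017 0.0713]
```

To row units: 0.025 m is 25, 0.018 m is 18.

>>> {"name": "jog_arm", "arguments": {
  "rows": [0,1,25,0,0,0,25,0,0,0,18,0,0,0,3,0,0,0,0,0]
}}

```text
clock: 20.87
position: [0.6085, -0.0763, 0.0883]
ee_rot: [-0.001, 0.764, 0.646, -0.0]
contact_force: [0.3, 0.1, 0.0]
width: 0.0851
gripper_force: 0.0
```

>>> {"name": "jog_arm", "arguments": {
  "rows": [0,0,0,0,0,0,0,0,0,0,0,0,0,0,0,0,0,0,0,0],
  "jaw": 0.05,
  "squeeze": 20
}}

```text
clock: 21.28
position: [0.6101, -0.0771, 0.0903]
ee_rot: [0.001, 0.764, 0.645, 0.001]
contact_force: [-1.2, 3.5, 7.6]
width: 0.0598
gripper_force: 20.7
```

>>> {"name": "jog_arm", "arguments": {
  "rows": [0,0,0,0,0,0,0,0,0,0,0,0]
}}

```text
clock: 21.53
position: [0.6101, -0.0772, 0.0903]
ee_rot: [0.001, 0.764, 0.645, 0.001]
contact_force: [-0.5, 2.3, 6.7]
width: 0.0596
gripper_force: 20.7
```

```bash
python3 st.py
```

```text
t 21.53 pos [ 0.6101 -0.0772  0.0903] yaw y -9.65 F [-0.4559  2.3043  6.7066] M [0.4014 0.0687 0.0216] w 0.0596 g 20.660811936249956 q6 -0.07
```

>>> {"name": "jog_arm", "arguments": {
  "rows": [5,0,-8.7,0,10,0,-17.3,0,10,0,-17.3,0,5,0,-8.7,0,0,0,0,0]
}}

```text
clock: 21.95
position: [0.6159, -0.0474, 0.143]
ee_rot: [0.002, 0.764, 0.646, 0.002]
contact_force: [-0.4, -0.7, -1.7]
width: 0.0594
gripper_force: 22.0
```

>>> {"name": "jog_arm", "arguments": {
  "rows": [0,0,0,0,0,0,0,0,0,0,0,0]
}}

```text
clock: 22.2
position: [0.6133, -0.0484, 0.1391]
ee_rot: [-0.001, 0.764, 0.645, -0.001]
contact_force: [-1.1, 0.4, -2.5]
width: 0.0599
gripper_force: 22.0
```

```bash
python3 st.py
```

```text
t 22.2 pos [ 0.6133 -0.0484  0.1391] yaw y -9.65 F [-1.0862  0.4033 -2.4581] M [ 0.0086 -0.0012 -0.0607] w 0.0599 g 22.004324089502916 q6 -0.02
```

About 2 N: empty, so it goes to the tray. Same uprighting.

>>> {"name": "jog_arm", "arguments": {
  "rows": [-6,0,10.5,0,-6,0,10.5,0,0,0,0,0,-9,0,0,0,-9,0,-1,0]
}}

```text
clock: 22.62
position: [0.6086, -0.0775, 0.1194]
ee_rot: [-0.001, 0.764, 0.645, 0.0]
contact_force: [0.3, 2.8, -0.5]
width: 0.0596
gripper_force: 21.6
```

>>> {"name": "jog_arm", "arguments": {
  "rows": [-9,0,-1,0,-9,0,-1,0,-9,0,-1,0,-6,0,-1,0,0,0,0,0]
}}

```text
clock: 23.03
position: [0.6034, -0.1117, 0.125]
ee_rot: [0.0, 0.764, 0.645, 0.0]
contact_force: [-0.8, 3.4, 1.3]
width: 0.0589
gripper_force: 21.3
```

```bash
python3 st.py
```

```text
t 23.03 pos [ 0.6034 -0.1117  0.125 ] yaw y -9.7 F [-0.8058  3.4027  1.2894] M [0.5267 0.077  0.0044] w 0.0589 g 21.340808972599916 q6 -0.13
```

>>> {"name": "jog_arm", "arguments": {
  "rows": [0,0,-20,0,0,0,-30,0,0,0,-30,0,0,0,-10,0,0,0,0,0]
}}

```text
clock: 23.45
position: [0.6055, -0.1117, 0.2176]
ee_rot: [0.004, 0.764, 0.645, 0.001]
contact_force: [-0.3, 0.9, -1.3]
width: 0.0589
gripper_force: 22.4
```

```bash
python3 st.py '[.465,.326,.19]'
```

```text
t 23.45 pos [ 0.6055 -0.1117  0.2176] yaw y -9.62 F [-0.2968  0.857  -1.3249] M [-0.0349 -0.0004  0.0899] w 0.0589 g 22.42632935231086 q6 -0.13
need tool-axes [ 0.4081 -0.2119  0.0249]
```

To row units: 0.034 m is 34, -0.0177 m is -17.7.

>>> {"name": "jog_arm", "arguments": {
  "rows": [34,-17.7,0,0,34,-17.7,0,0,34,-17.7,0,0,34,-17.7,0,0,34,-17.7,0,0]
}}

```text
clock: 23.87
position: [0.543, 0.073, 0.212]
ee_rot: [-0.001, 0.764, 0.645, -0.002]
contact_force: [0.9, -0.0, -1.1]
width: 0.0586
gripper_force: 22.5
```

>>> {"name": "jog_arm", "arguments": {
  "rows": [34,-17.7,0,0,34,-17.7,0,0,34,-17.7,0,0,34,-17.7,0,0,34,-17.7,0,0]
}}

```text
clock: 24.28
position: [0.4844, 0.2554, 0.2122]
ee_rot: [0.0, 0.764, 0.645, -0.002]
contact_force: [0.9, -0.2, -0.7]
width: 0.0587
gripper_force: 22.5
```

>>> {"name": "jog_arm", "arguments": {
  "rows": [34,-17.7,0,0,34,-17.7,0,0,0,0,35,0,0,0,35,0,0,0,20,0]
}}

```text
clock: 24.7
position: [0.4593, 0.3267, 0.1193]
ee_rot: [-0.0, 0.763, 0.646, -0.004]
contact_force: [-0.5, -0.2, -1.4]
width: 0.0589
gripper_force: 22.5
```

>>> {"name": "jog_arm", "arguments": {
  "rows": [0,0,10,0,0,0,0,0]
}}

```text
clock: 24.87
position: [0.4602, 0.3261, 0.1104]
ee_rot: [-0.001, 0.764, 0.645, -0.004]
contact_force: [0.4, -0.4, -0.6]
width: 0.0586
gripper_force: 22.5
```

```bash
python3 st.py '[.465,.326,.08]'
```

```text
t 24.87 pos [0.4602 0.3261 0.1104] yaw y -9.61 F [ 0.4238 -0.446  -0.6029] M [-0.0702 -0.004  -0.006 ] w 0.0586 g 22.47560401679948 q6 0.66
need tool-axes [0.0009 0.005  0.0303]
```

To row units: 0.015 m is 15, 0.01 m is 10.

>>> {"name": "jog_arm", "arguments": {
  "rows": [0,3,15,0,0,0,10,0,0,0,6,0,0,0,2,0,0,0,0,0]
}}

```text
clock: 25.28
position: [0.4653, 0.3269, 0.0813]
ee_rot: [-0.0, 0.764, 0.645, -0.0]
contact_force: [0.1, 0.5, -0.7]
width: 0.059
gripper_force: 22.5
```

>>> {"name": "jog_arm", "arguments": {
  "rows": [0,0,2,0,0,0,0,0]
}}

```text
clock: 25.45
position: [0.4657, 0.3272, 0.0798]
ee_rot: [0.0, 0.764, 0.645, 0.001]
contact_force: [1.0, -0.4, -2.1]
width: 0.0588
gripper_force: 22.5
```

>>> {"name": "jog_arm", "arguments": {
  "rows": [0,0,2,0,0,0,0,0]
}}

```text
clock: 25.62
position: [0.4654, 0.3272, 0.0775]
ee_rot: [0.0, 0.764, 0.645, 0.0]
contact_force: [-0.3, -0.9, -1.5]
width: 0.0584
gripper_force: 22.5
```

To row units: 0.002 m is 2.

>>> {"name": "jog_arm", "arguments": {
  "rows": [0,0,2,0,0,0,0,0]
}}

```text
clock: 25.78
position: [0.4652, 0.3271, 0.0752]
ee_rot: [-0.0, 0.764, 0.645, -0.0]
contact_force: [0.2, -0.1, -1.5]
width: 0.0584
gripper_force: 22.5
```

>>> {"name": "jog_arm", "arguments": {
  "rows": [0,0,2,0,0,0,0,0]
}}

```text
clock: 25.95
position: [0.4652, 0.327, 0.073]
ee_rot: [-0.0, 0.764, 0.645, -0.0]
contact_force: [-0.4, -0.0, -1.9]
width: 0.0587
gripper_force: 22.5
```

>>> {"name": "jog_arm", "arguments": {
  "rows": [0,0,1.5,0,0,0,0,0]
}}

```text
clock: 26.12
position: [0.4652, 0.327, 0.0715]
ee_rot: [-0.0, 0.764, 0.645, -0.0]
contact_force: [1.1, 0.2, -1.1]
width: 0.0586
gripper_force: 22.5
```

To row units: 0.0015 m is 1.5.

>>> {"name": "jog_arm", "arguments": {
  "rows": [0,0,1.5,0,0,0,0,0]
}}

```text
clock: 26.28
position: [0.4655, 0.3272, 0.0703]
ee_rot: [-0.0, 0.764, 0.645, 0.0]
contact_force: [-0.3, -0.3, -1.2]
width: 0.059
gripper_force: 22.5
```

>>> {"name": "jog_arm", "arguments": {
  "rows": [0,0,1.5,0,0,0,0,0]
}}

```text
clock: 26.45
position: [0.4657, 0.3279, 0.0699]
ee_rot: [-0.0, 0.764, 0.645, 0.001]
contact_force: [-1.6, 0.7, 5.1]
width: 0.0587
gripper_force: 22.8
```

```bash
python3 st.py
```

```text
t 26.45 pos [0.4657 0.3279 0.0699] yaw y -9.65 F [-1.6075  0.684   5.0998] M [ 0.064   0.2878 -0.0171] w 0.0587 g 22.777921841400257 q6 0.66
```

Contact at 0.070, as expected. A little more press, then release, rise and look from above.

>>> {"name": "jog_arm", "arguments": {
  "rows": [0,0,1,0,0,0,0,0]
}}

```text
clock: 26.62
position: [0.4658, 0.3283, 0.0697]
ee_rot: [-0.0, 0.764, 0.645, 0.002]
contact_force: [-2.6, 0.4, 10.1]
width: 0.0588
gripper_force: 23.0
```

>>> {"name": "jog_arm", "arguments": {
  "rows": [0,0,0,0,0,0,0,0,0,0,0,0],
  "jaw": 0.068
}}

```text
clock: 26.87
position: [0.4654, 0.327, 0.0678]
ee_rot: [0.0, 0.764, 0.645, 0.0]
contact_force: [0.9, -0.4, -0.2]
width: 0.0682
gripper_force: 0.0
```

>>> {"name": "jog_arm", "arguments": {
  "rows": [0,0,-10,0,0,0,-30,0,0,0,-40,0,0,0,-40,0,0,0,-30,0],
  "jaw": 0.08
}}

```text
clock: 27.28
position: [0.466, 0.3274, 0.2216]
ee_rot: [0.0, 0.764, 0.645, 0.002]
contact_force: [0.3, -0.5, 0.4]
width: 0.0795
gripper_force: 0.0
```

>>> {"name": "jog_arm", "arguments": {
  "rows": [0,0,0,0,0,0,0,0]
}}

```text
clock: 27.45
position: [0.4664, 0.3276, 0.2206]
ee_rot: [0.001, 0.764, 0.645, 0.003]
contact_force: [0.1, 0.8, -0.4]
width: 0.0802
gripper_force: 0.0
```

>>> {"name": "jog_arm", "arguments": {
  "rows": [-20,-30,0,0,-20,-30,0,0,-20,-30,0,0,-20,-30,0,0,0,0,0,0]
}}

```text
clock: 27.87
position: [0.325, 0.2641, 0.2153]
ee_rot: [-0.001, 0.764, 0.646, -0.006]
contact_force: [-0.5, 0.1, -0.7]
width: 0.0799
gripper_force: 0.0
```

Run:
```python
from lib import *
from rig import manip
a=manip.get_image("side")["img"][200:440,270:470];b=manip.get_image("top")["img"][150:310,130:340];w=manip.get_image("wrist")["img"]
out=np.zeros((600,800,3),np.uint8)
a=cv2.resize(a,None,fx=2,fy=2);out[:480,:400]=a
b=cv2.resize(b,None,fx=1.9,fy=1.9);out[:304,400:400+b.shape[1]]=b[:,:400]
w=cv2.resize(w,(390,292));out[305:597,405:795]=w
cv2.imwrite("pics/f.png",out[:,:,::-1])
```

```bash
python3 st.py
```

```text
t 28.02 pos [0.3334 0.2681 0.2172] yaw y -9.62 F [-0.3818 -0.342  -0.6361] M [-0.0314  0.0105 -0.0656] w 0.0799 g 0.0 q6 0.68
```

View pics/f.png

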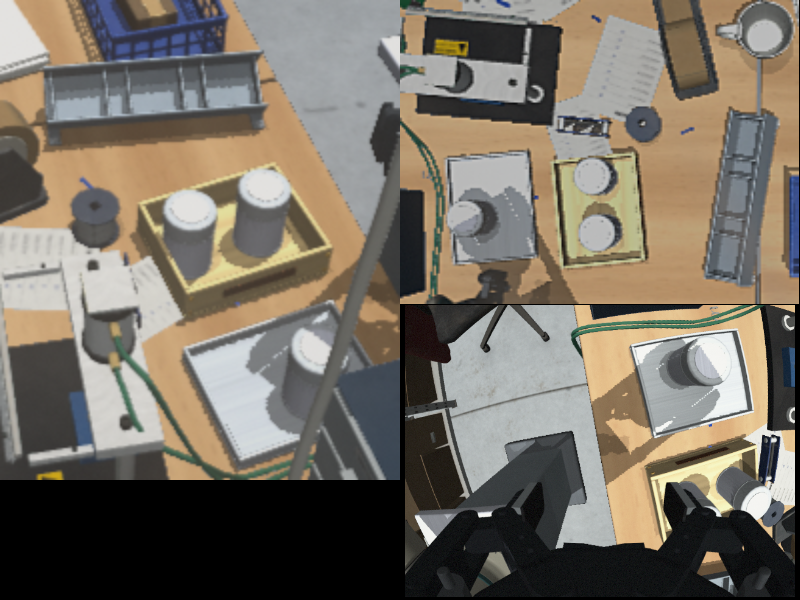

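The final views show the rack empty, two tins upright in the box (side-view crop (190,235) and (262,210)), and one upright in the tray (315,370). The bystanders have not moved and the gripper is clear of everything. Handing in.

>>> {"name": "jog_arm", "arguments": {
  "rows": [0,0,0,0,0,0,0,0,0,0,0,0]
}}

```text
clock: 28.27
position: [0.3346, 0.2687, 0.2175]
ee_rot: [-0.0, 0.764, 0.645, -0.0]
contact_force: [0.5, 0.9, -1.3]
width: 0.0799
gripper_force: 0.0
```

```bash
python3 -c "
from rig import manip
print(manip.sign_off())"
```

```text
the job is handed in; nothing more can be done
None
```

I stood the two full tins upright in the plywood box and the one empty tin upright in the steel tray, leaving the rack empty, and handed the job in at about 28 s; the judge's result was not shown.

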